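Free the scraper of a pigment mill held by a left-hand nut

TASK

Take the slotted scraper off the little pigment mill so it can be washed. It is held down by a lever nut with a left-hand thread: push the lever round clockwise seen from above (push it, do not grip it), feeling that it gives that way, until it comes gently up against its stop (the handle has been re-set on its splines, so only feel tells where the stop is, and never force it either way); then raise the scraper just enough to clear the lip in front of it without jamming it up against the washer, draw it out endways off the stud, and lay it flat in the white wash tray with its grip tab upwards, without dropping it. Leave the lever at its stop and the other things on the table where they are.

Things in the scene. Friction and masses are not known exactly. Their poses are not given: they have to be found in the camera images.
- mill: Pigment mill, fixed: grey base plate, white roller along its local -y side (top 63 mm above the table), upright steel stud 12 mm thick, top 124 mm above the table. Origin on the table under the stud's axis; x is the way the scraper draws out, z up.
- stud_foot (a point): Foot of the stud on the flat bed, 20 mm above the table, under the scraper. Two guide rails flank the scraper: 8 mm above the bed, 1.8 mm play either side, from x = -29 to 119 mm in the mill's frame. Across the front end, at x = 124 to 131 mm (6 mm beyond the seated scraper's end), runs a lip 4 mm above the bed.
- washer: Round steel clamp washer, 32 mm across, 5 mm thick, carried on the stud by the nut, just above the scraper. Origin at the centre of its underside. The nut's sleeve above it is 26 mm thick (36 mm at its lower collar).
- washer_face (a point): Centre of the washer's underside. Starts 26 to 28 mm above the table, rises 1.9 mm for each radian the lever turns clockwise (12 mm a turn), stays where it is left; at the lever's stop it is 32.7 mm above the table, 6.7 mm clear of the seated scraper.
- lever: Black lever on the nut: straight level bar with upright flat sides, 14 mm wide, 24 mm high, reaching 93 mm from the stud's axis. Origin on that axis at its underside: 90 to 92 mm above the table at the start, 96.5 mm at the stop. It can be pushed with closed fingers on its flat side; a push of 25 N is too much and a grip counts as force too.
- lever_tip (a point): Top of the lever's outer end, 86 mm from the stud's axis. The lever starts roughly over the scraper (within 65 degrees of the mill's x) and turns clockwise 2.6 to 3.4 rad to a firm stop, against steady friction of about 0.3 N m (5 N at 60 mm from the axis). Anticlockwise it jams tight at once or within 0.8 rad. It stays where it is left.
- scraper: Loose aluminium scraper, about 160 g: plate 146 mm long, 44 wide, 6 thick, from x = -28 to 118 mm; 16 mm wide slot, open at the rear end, reaches to x = 12 mm and straddles the stud. Origin on the underside at the stud's axis when seated; x towards the grip end, z up. Its rear end is clear of the washer once drawn 45 mm.
- scraper_mid (a point): Middle of the scraper plate's underside, 45 mm along x from its origin.
- scraper_grip (a point): Point to grip on the scraper's upright tab, 90 mm along x from the scraper's origin, 30 mm above its underside. The tab is 12 mm thick along x, 30 mm wide along y and stands from 6 to 50 mm above the underside.
- tray: White shallow wash tray, fixed, 240 mm (x) by 180 mm (y), 28 mm high, walls and floor 5 mm; origin at the centre of its underside, x along its long side. It stands to the left or right of the mill; on the other side lies a brown palette board.
- jar: Bystander: lidded glass jar, 60 mm across, 75 mm high, on the palette board.
- tape: Bystander: brown tape roll, 84 mm across, 24 mm high, lying on the palette board.
- muller: Bystander: glass muller, 76 mm across, 100 mm high, beyond the mill.
- palette_knife: Bystander: spatula 200 mm long, lying on the table beyond the mill.
- oil: Bystander: bottle 54 mm across, 150 mm high, beyond the mill.
- can: Bystander: tin can 86 mm across, 110 mm high, at the left, outside the tray or board.
- wedge_block: Bystander: plywood block 50 x 90 x 22 mm, at the right, outside the tray or board.

How it is judged:
By the outcome, as a careful person would: the job done as asked, in the order asked, and still so for the second after the job is handed in, with the robot touching nothing.
It also fails if it takes over 64 s, if anything falls off the work surface, if the arm or the gripper's body presses on something with over 40 N, if the wrist force passes 120 N, or if a joint passes its speed limit or range.

ROBOT

A 6-joint arm with a two-finger parallel gripper is mounted at the origin on the work surface. World frame = base frame: x ahead of the robot, y to its left, z up, the work surface at z = 0. Lengths are in mm, angles in degrees, forces in N, time in s.
With the tool pointing down it reaches from about 300 to 850 mm from the base axis. Payload 4.2 kg.
Tool frame: the origin (TCP) lies between the finger pads; the fingertips stand 11 mm ahead of it and the grasp point (between the pads) lies 8 mm behind it (env.tips_ahead is the distance from the TCP to the fingertips, in mm); z points along the fingers, y is the line along which they close (so a half turn about z gives the same grasp; the last joint's range is limited). The gripper opens to 91 mm and grips with 3 to 60 N. Pads are 32 mm wide; open, the fingers measure 118 mm over their backs; the gripper's body (76 mm by 178 mm) begins 60 mm behind the grasp point.
Start: joints at [63.083, 18.312, 89.639, -0, 72.044, -1.146], TCP at [250.006, 517.822, 224.976] pointing down, gripper open.
Joint ranges: [-177.97, 177.97], [-48.28, 115.42], [12.27, 149.76], [-77.06, 257.06], [2.81, 150.46], [-146.56, 146.56]. Speed limits (degrees/s): [147.25, 147.25, 180, 180, 180, 180].

INTERFACE

Orientations are given as [roll, pitch, yaw] about the fixed x, y, z axes, in that order (R = Rz(yaw) Ry(pitch) Rx(roll)).
In Python, from workcell import env, cams gives the robot as it stands.
- The arm moves only by the tool step_arm, never from a script. Its arguments are lists of equal length, an entry for each row: "linear": the shift along the tool's x, y, z in units of 30 cm (1.0 is 30 cm), a list of three; "turn": the turn about the tool's z in units of 360 degrees (1.0 is 360 degrees). In form: {"linear": [[tx, ty, tz], ...], "turn": [turn, ...]}. A call has 1 to 20 rows; each row is the pose to reach, as a shift and turn from the pose commanded when the call began, along the tool's axes at that moment, turning the shorter way round; what a row does not reach only later rows make up. A row lasts 1/8 s, in which the tool goes at most 62.5 mm and 10.7 degrees, less where a joint would pass 70% of its speed; a pose out of reach is approached as far as the arm can. A call with a number of a shift or a turn outside -1 to 1 is refused whole. A call with a gripper value outside its range is refused whole. "fingers" is the closure, from -1 (fully open) to 1 (shut), so that 0 is half open, set as the call begins (left out, the last holds). The fingers move at their own pace and stop on an object; "force" is the grip in N (left out, the last holds). Time passes only in rows, so rows that repeat a pose let the fingers close. It gives the time, the measured TCP pose, the force, the opening and the grip force at its end, in the units of the state.
- env.state(): the state, without advancing time (a new reading comes with each control period).
- cams.grab_frame(name): name is "scene" or "top"; returns a dict with "color" (384x512x3 uint8, blue, green, red), "fx", "fy", "cx", "cy" (pixels), "extrinsics" (4x4, takes a point from camera to world coordinates). Camera axes: x right, y down, z forward; pixel columns grow to the right and rows downward; lengths in mm; the calibration is good to about 2 mm. A picture is of the moment at which its call begins. There is no depth.
- env.job_done(): hands the job in; it is judged then, once.
The state is a dict: "time_s": time; "qpos": joint angles; "qvel": joint speeds; "effort": joint torques, N m; "ee_pos": TCP position; "ee_rot": TCP orientation; "force": force on the tool from outside, world axes, zero at the start; "torque": the same for the moment, N m; "gripper_width": finger opening in mm; "gripper_force": force on a finger pad.
Only numpy, scipy, OpenCV 4.12 (cv2) and the standard library are available. Lean on these libraries where they do the work, as an engineer would, in place of code of your own. Each camera call takes 0.05 s, during which the arm holds its last target. There are 200 camera calls.

## Working session

There is one attempt and no reset: what is moved stays moved. The work goes in short steps, Python scripts to look and compute and a tool call to move; the robot and the scene stay as the last step left them, time stands still between calls to the robot, and variables do not carry over. Pictures are saved under pics/ and viewed, at most 10 in all, crops included, and the job is handed in when it is done.

Besides the shell and the picture viewer there is one more tool, called after ">>>" in YAML: its name, and indented under it one key for each argument. step_arm: Moves the arm, as the interface text tells. Its arguments: {"type":"object","properties":{"linear":{"type":"array"},"turn":{"type":"array"},"fingers":{"type":"number"},"force":{"type":"number"}},"required":["linear","turn"]}

```bash
mkdir -p pics; cat > h.py <<'E'
from workcell import env, cams
import numpy as np, cv2
def snap(n,f,crop=None,s=1):
    d=cams.grab_frame(n); im=d["color"]
    if crop: im=im[crop[1]:crop[3],crop[0]:crop[2]]
    cv2.imwrite("pics/"+f,cv2.resize(im,None,fx=s,fy=s,interpolation=cv2.INTER_CUBIC)); return d
def ray(d,u,v,z):
    E=np.array(d["extrinsics"]); r=E[:3,:3]@[(u-d["cx"])/d["fx"],(v-d["cy"])/d["fy"],1]
    o=E[:3,3]; return (o+r*(z-o[2])/r[2]).round(1)
def proj(d,p):
    E=np.linalg.inv(np.array(d["extrinsics"])); c=E[:3,:3]@p+E[:3,3]
    return [round(float(x),1) for x in (d["fx"]*c[0]/c[2]+d["cx"],d["fy"]*c[1]/c[2]+d["cy"])]
E
python3 - <<'E'
from h import *
import pickle
for n in("top","scene"):
    d=snap(n,n+"0.png",None,1.5); pickle.dump(d,open(n+".pkl","wb")); print(n,d["fx"],np.array(d["extrinsics"]).round(3).tolist())
s=env.state();print(s)
E
```

```text
top 400.2687467138591 [[0.002, -0.987, 0.159, 388.009], [-1.0, -0.002, 0.003, -12.056], [-0.003, -0.159, -0.987, 1467.847], [0.0, 0.0, 0.0, 1.0]]
scene 354.39908151378546 [[-0.252, 0.8, -0.545, 1169.804], [0.968, 0.201, -0.152, 148.212], [-0.012, -0.566, -0.825, 999.553], [0.0, 0.0, 0.0, 1.0]]
{'time_s': 0.1, 'qpos': array([ 6.30836619e+01,  1.83489409e+01,  8.96995138e+01, -7.97444976e-04,
        7.20437818e+01, -1.14956442e+00]), 'qvel': array([ 0.01017604,  0.05540986, -0.09655912, -0.07011029,  0.09978669,
        0.02941464]), 'effort': array([ 7.91638777e-04, -4.13333631e+01, -2.32511115e+01,  7.30170845e-02,
        4.22592403e-02, -4.90895525e-05]), 'ee_pos': array([249.79770081, 517.42463925, 224.19402424]), 'ee_rot': array([-1.79907767e+02, -1.09242479e-03,  1.54233472e+02]), 'force': array([ 0.3110088 , -0.32790443, -0.28269353]), 'torque': array([ 0.02007214, -0.02725248,  0.01394818]), 'gripper_force': 0.0, 'gripper_width': 91.26809768338677}
```

View pics/top0.png

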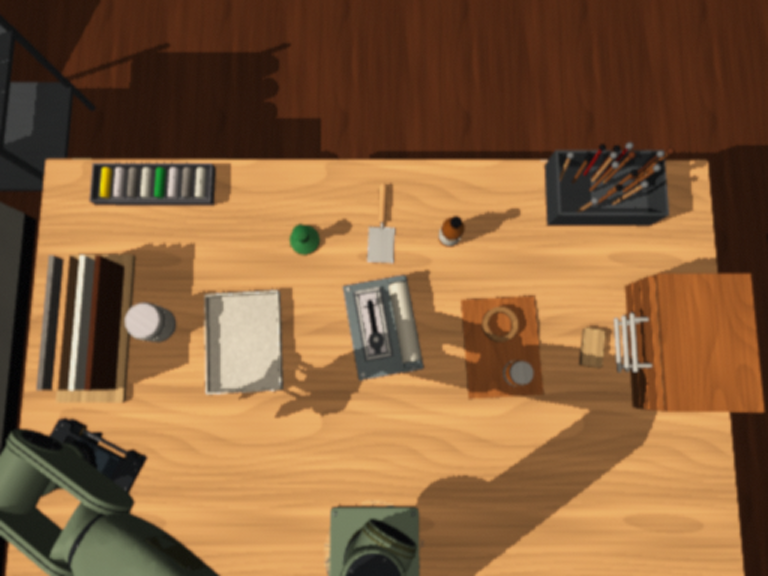

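View pics/scene0.png

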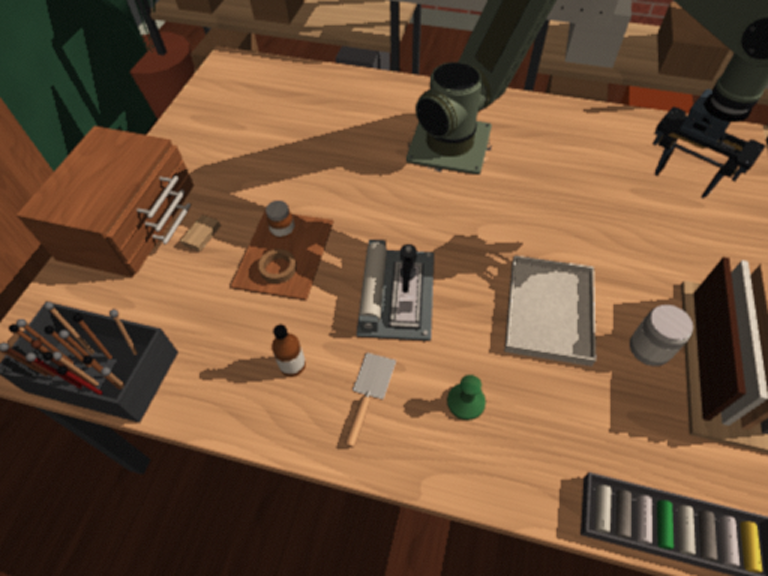

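The top picture shows the mill at about (383,327) with the roller on its right, so its x points away from the robot. The white tray is on the left at (243,341) and the board on the right. The lever points roughly up-image. I'll crop in on both views.

```bash
python3 - <<'E'
from h import *
import pickle
a=pickle.load(open("top.pkl","rb"))["color"][178:258,222:288]
b=pickle.load(open("scene.pkl","rb"))["color"][155:230,232:296]
f=lambda i:cv2.resize(i,(400*1,int(400*i.shape[0]/i.shape[1])),interpolation=cv2.INTER_CUBIC)
a=f(a);b=f(b);h=max(len(a),len(b));c=np.zeros((h,800,3),np.uint8);c[:len(a),:400]=a;c[:len(b),400:]=b
cv2.imwrite("pics/crop.png",c);print(a.shape,b.shape)
E
```

```text
(484, 400, 3) (468, 400, 3)
```

View pics/crop.png

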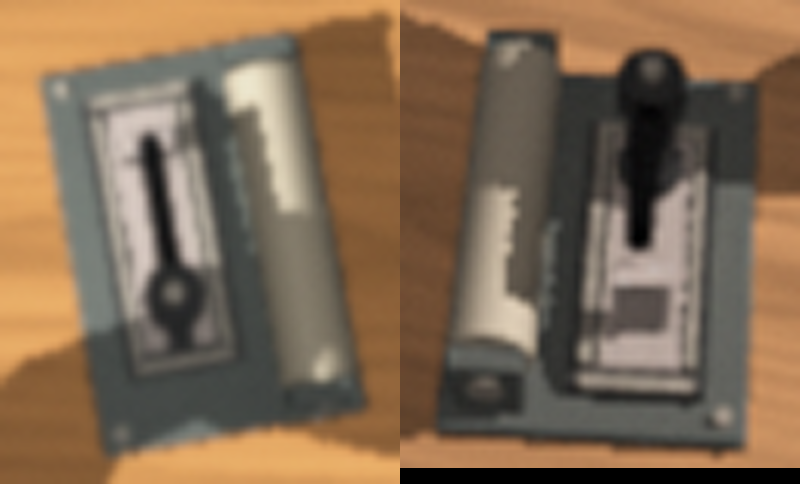

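```bash
python3 - <<'E'
from h import *
import pickle
T=pickle.load(open("top.pkl","rb"));S=pickle.load(open("scene.pkl","rb"))
t=lambda x,y,z:ray(T,222+(x+.5)/6.06-.5,178+(y+.5)/6.06-.5,z)
s=lambda x,y,z:ray(S,232+(x-400+.5)/6.25-.5,155+(y+.5)/6.25-.5,z)
print("stud",t(173,293,124),s(652,66,124))
print("tip",t(151,136,115),s(640,247,92))
for n,pts in(("base",[(42,75),(295,37),(365,405),(108,452)]),("rails",[(88,95),(190,82),(238,368),(135,380)])):
    z=20 if n=="base" else 28
    P=[t(x,y,z) for x,y in pts];print(n,[p[:2].tolist() for p in P])
    f=lambda v:round(float(np.degrees(np.arctan2(v[1],v[0]))),1)
    print(f(P[0]-P[3]),f(P[1]-P[2]),f(P[0]-P[1])-90,f(P[3]-P[2])-90)
# tab top in scene
Q=[s(x,y,76) for x,y in[(615,287),(668,287)]];print("tabtop far edge?",Q)
print("base scene",[s(x,y,20).tolist() for x,y in[(440,430),(745,445),(757,85),(488,35)]])
print("tray rim",[ray(T,(u+.5)/1.5-.5,(v+.5)/1.5-.5,28)[:2].tolist() for u,v in[(205,292),(280,290),(282,391),(207,394)]])
E
```

```text
stud [482.8  -3.3 124. ] [486.2  -2.5 124. ]
tip [571.6   9.4 115. ] [573.6  12.9  92. ]
base [[621.6, 77.0], [645.3, -76.1], [424.3, -116.4], [396.4, 35.4]]
10.5 10.3 8.799999999999997 10.400000000000006
rails [[608.2, 48.7], [616.2, -12.5], [445.5, -41.2], [438.3, 19.5]]
9.8 9.5 7.400000000000006 6.799999999999997
tabtop far edge? [array([589.4,   4.2,  76. ]), array([583. ,  29.7,  76. ])]
base scene [[659.3, -69.4, 20.0], [629.9, 81.7, 20.0], [403.9, 39.8, 20.0], [405.8, -116.5, 20.0]]
tray rim [[602.9, 411.2], [608.2, 229.3], [366.8, 217.8], [359.3, 394.8]]
```

```bash
cat > plan.py <<'E'
# plan.py: rows from tracked commanded pose; targets world (x,y,z,yaw)
import json,sys,numpy as np
F="cmd.json"
def load():
    try: return json.load(open(F))
    except FileNotFoundError: return [250.006,517.822,224.976,154.23]
def rows(tg,save=True,d=3):
    c=load(); a=np.radians(c[3]); L=[];T=[]
    for x,y,z,w in tg:
        dx,dy,dz=x-c[0],y-c[1],z-c[2]
        L.append([round(v/300,d)+0. for v in(dx*np.cos(a)+dy*np.sin(a),dx*np.sin(a)-dy*np.cos(a),-dz)])
        T.append(round(-((w-c[3]+180)%360-180)/360,d)+0.)
    print(json.dumps({"linear":L,"turn":T}).replace(" ",""))
    l=np.array(L[-1])*300; e=[c[0]+l[0]*np.cos(a)+l[1]*np.sin(a),c[1]+l[0]*np.sin(a)-l[1]*np.cos(a),c[2]-l[2],c[3]-T[-1]*360]
    if save: json.dump(e,open(F,"w"))
    print("ends",np.round(e,1))
S=np.array([484.,-3.3]); YAW=10.
def mill(x,y): # mill frame -> world
    a=np.radians(YAW); return S+[x*np.cos(a)-y*np.sin(a),x*np.sin(a)+y*np.cos(a)]
def push(th,gap,z=111,r=70): # tool beside lever at world angle th (deg), face gap
    a=np.radians(th); p=S+r*np.array([np.cos(a),np.sin(a)])+(20.5+gap)*np.array([-np.sin(a),np.cos(a)])
    return [*p,z,th+180]
E
python3 - <<'E'
from h import *; from plan import *
import pickle
T=pickle.load(open("top.pkl","rb"))
t=lambda x,y,z:ray(T,222+(x+.5)/6.06-.5,178+(y+.5)/6.06-.5,z)
a=np.radians(10)
for p in[(222,80,45),(285,380,45),(300,70,45),(345,370,45)]:
    v=t(*p)[:2]-S; print("roller edge mill",(v@[np.cos(a),np.sin(a)]).round(1),(v@[-np.sin(a),np.cos(a)]).round(1))
for p in[(88,95,28),(190,82,28),(238,368,28),(135,380,28)]:
    v=t(*p)[:2]-S; print("rail mill",(v@[np.cos(a),np.sin(a)]).round(1),(v@[-np.sin(a),np.cos(a)]).round(1))
p=push(9,16); q=p[:2]+[225,189]
c=load(); mid=[c[0]*.5+q[0]*.5,c[1]*.5+q[1]*.5,225,172]
rows([mid]);rows([q]);rows([p])
E
```

```text
roller edge mill 123.9 -50.5
roller edge mill -56.6 -55.9
roller edge mill 121.9 -97.2
roller edge mill -56.9 -91.4
rail mill 131.3 29.6
rail mill 128.6 -32.0
rail mill -44.5 -30.6
rail mill -41.0 30.4
{"linear":[[-0.79,-0.496,0.0]],"turn":[-0.049]}
ends [398.7 280.8 225.  171.9]
{"linear":[[-0.602,-0.712,0.0]],"turn":[-0.048]}
ends [547.3  43.8 225.  189.2]
{"linear":[[0.0,0.0,0.38]],"turn":[0.0]}
ends [547.3  43.8 111.  189.2]
```

>>> step_arm:
  linear:
    - [-0.79,-0.496,0]
    - [-0.79,-0.496,0]
    - [-0.79,-0.496,0]
    - [-0.79,-0.496,0]
    - [-0.79,-0.496,0]
    - [-0.79,-0.496,0]
  turn: [-0.049,-0.049,-0.049,-0.049,-0.049,-0.049]
  fingers: 1
  force: 10

```text
time_s: 0.85
ee_pos: [399.4, 279.1, 224.7]
ee_rot: [-180.0, -0.0, 171.6]
force: [-0.8, 0.3, -0.1]
gripper_width: 34.0
gripper_force: 0.0
```

>>> step_arm:
  linear:
    - [-0.602,-0.712,0]
    - [-0.602,-0.712,0]
    - [-0.602,-0.712,0]
    - [-0.602,-0.712,0]
    - [-0.602,-0.712,0]
    - [-0.602,-0.712,0]
    - [-0.602,-0.712,0]
  turn: [-0.048,-0.048,-0.048,-0.048,-0.048,-0.048,-0.048]

```text
time_s: 1.72
ee_pos: [546.8, 45.2, 224.6]
ee_rot: [179.9, -0.1, -170.8]
force: [-0.5, -0.3, -0.0]
gripper_width: 0.8
gripper_force: 0.0
```

>>> step_arm:
  linear:
    - [0,0,0.15]
    - [0,0,0.3]
    - [0,0,0.38]
    - [0,0,0.38]
    - [0,0,0.38]
  turn: [0,0,0,0,0]

```text
time_s: 2.35
ee_pos: [547.9, 44.9, 112.2]
ee_rot: [180.0, 0.1, -170.8]
force: [0.8, 0.1, -0.4]
gripper_width: 0.5
gripper_force: 0.0
```

>>> step_arm:
  linear:
    - [0,-0.015,0]
    - [0,-0.03,0]
    - [0,-0.04,0]
    - [0,-0.045,0]
    - [0,-0.05,0]
    - [0,-0.05,0]
  turn: [0,0,0,0,0,0]

```text
time_s: 3.1
ee_pos: [549.7, 28.9, 110.9]
ee_rot: [180.0, -0.0, -170.9]
force: [0.6, -0.3, 0.6]
gripper_width: 0.1
gripper_force: 0.0
```

>>> step_arm:
  linear:
    - [0,-0.005,0]
    - [0,-0.01,0]
    - [0,-0.013,0]
    - [0,-0.013,0]
  turn: [0,0,0,0]

```text
time_s: 3.6
ee_pos: [550.3, 25.3, 111.0]
ee_rot: [180.0, 0.0, -170.9]
force: [0.5, 0.9, -0.0]
gripper_width: 0.2
gripper_force: 0.4
```

```bash
python3 - <<'E'
from h import *
d=snap("top","a.png",(222,170,302,260),6);s=env.state();print(s["ee_pos"],s["force"],s["torque"],s["time_s"])
E
```

```text
[550.30079433  25.26985595 110.93740667] [-0.18709158  1.25886053 -0.32461246] [0.17095223 0.05179194 0.0088703 ] 3.65
```

View pics/a.png

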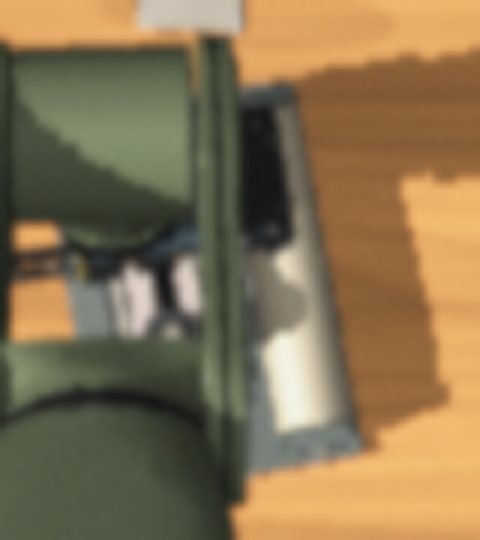

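The arm hides the lever in this view, with only part of the nut visible at about (170,280), so I'll go by feel. There is a light contact of about 1 N.

>>> step_arm:
  linear:
    - [0,-0.006,0]
    - [0,-0.012,0]
    - [0,-0.018,0]
    - [0,-0.018,0]
  turn: [0,0,0,0]

```text
time_s: 4.15
ee_pos: [551.2, 20.8, 111.1]
ee_rot: [179.9, 0.0, -170.9]
force: [-1.1, 6.0, 0.4]
gripper_width: 0.7
gripper_force: 2.7
```

```bash
python3 - <<'E'
from plan import *
c=load(); a=np.radians(c[3]); m=-.081*300
json.dump([c[0]+m*np.sin(a),c[1]-m*np.cos(a),c[2],c[3]],open("cmd.json","w"));c=load();print(c)
from h import env
s=env.state();print(s["ee_pos"],s["force"])
# lever angle implied by contact at measured pose
v=np.array(s["ee_pos"][:2])-S; print("th if touching",np.degrees(np.arctan2(v[1],v[0])-np.arcsin(20.5/np.hypot(*v))))
E
```

```text
[551.1851737876249, 19.798206564525664, 110.976, 189.15]
[551.23823039  20.75280069 111.07822462] [-1.09450971  5.97698002  0.39803357]
th if touching 3.000720398815481
```

```bash
python3 - <<'E'
from plan import *
def arc(ths): rows([push(t,0,111+1.9*np.radians(6-t),min(76,70+(2-t)/8)) for t in ths])
arc([0,-2,-5]+list(range(-9,-64,-4))); arc(range(-66,-124,-4))
E
```

```text
{"linear":[[-0.009,-0.01,-0.001],[-0.01,-0.019,-0.001],[-0.012,-0.032,-0.001],[-0.014,-0.05,-0.002],[-0.014,-0.067,-0.002],[-0.013,-0.085,-0.003],[-0.011,-0.103,-0.003],[-0.007,-0.121,-0.004],[-0.003,-0.139,-0.004],[0.004,-0.156,-0.004],[0.011,-0.173,-0.005],[0.02,-0.19,-0.005],[0.03,-0.205,-0.006],[0.042,-0.22,-0.006],[0.055,-0.232,-0.007],[0.068,-0.244,-0.007],[0.083,-0.255,-0.007]],"turn":[0.025,0.031,0.039,0.05,0.062,0.073,0.084,0.095,0.106,0.117,0.128,0.139,0.15,0.162,0.173,0.184,0.195]}
ends [538.8 -59.7 113.1 119. ]
{"linear":[[-0.005,-0.023,-0.001],[-0.008,-0.041,-0.001],[-0.009,-0.059,-0.002],[-0.009,-0.077,-0.002],[-0.008,-0.096,-0.003],[-0.006,-0.114,-0.003],[-0.002,-0.132,-0.004],[0.003,-0.149,-0.004],[0.009,-0.166,-0.005],[0.017,-0.183,-0.005],[0.025,-0.199,-0.005],[0.035,-0.215,-0.006],[0.046,-0.23,-0.006],[0.057,-0.244,-0.007],[0.07,-0.257,-0.007]],"turn":[0.014,0.025,0.036,0.047,0.058,0.069,0.08,0.092,0.103,0.114,0.125,0.136,0.147,0.158,0.169]}
ends [461.1 -78.6 115.2  58.1]
```

>>> step_arm:
  linear:
    - [-0.009,-0.01,-0.001]
    - [-0.01,-0.019,-0.001]
    - [-0.012,-0.032,-0.001]
    - [-0.014,-0.05,-0.002]
    - [-0.014,-0.067,-0.002]
    - [-0.013,-0.085,-0.003]
    - [-0.011,-0.103,-0.003]
    - [-0.007,-0.121,-0.004]
    - [-0.003,-0.139,-0.004]
    - [0.004,-0.156,-0.004]
    - [0.011,-0.173,-0.005]
    - [0.02,-0.19,-0.005]
    - [0.03,-0.205,-0.006]
    - [0.042,-0.22,-0.006]
    - [0.055,-0.232,-0.007]
    - [0.068,-0.244,-0.007]
    - [0.083,-0.255,-0.007]
  turn: [0.025,0.031,0.039,0.05,0.062,0.073,0.084,0.095,0.106,0.117,0.128,0.139,0.15,0.162,0.173,0.184,0.195]

```text
time_s: 6.28
ee_pos: [539.6, -59.7, 113.3]
ee_rot: [179.9, 0.0, 118.9]
force: [1.9, 3.7, -0.1]
gripper_width: 0.3
gripper_force: 1.7
```

```bash
python3 - <<'E'
from h import *
d=snap("top","b.png",(216,165,300,258),4);d=snap("scene","b2.png",(225,135,325,235),4)
i=[cv2.imread("pics/"+f)[:372,:400] for f in("b.png","b2.png")]
cv2.imwrite("pics/b3.png",np.hstack(i));print(i[0].shape)
E
```

```text
(372, 336, 3)
```

View pics/b3.png

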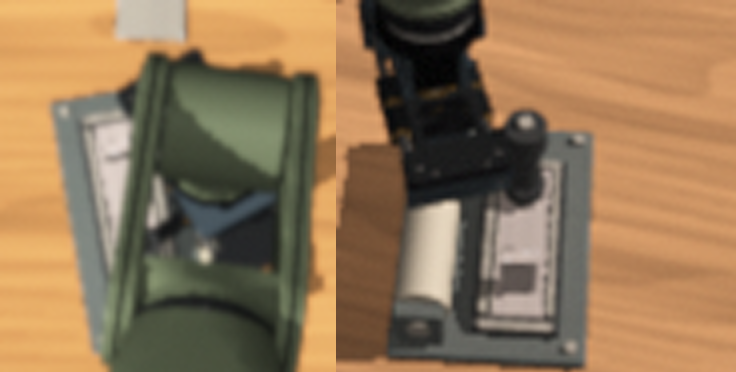

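The scene crop shows the lever swung round towards the roller, with the fingers against it. The reaction is about 4 N, which matches the plain friction expected.

>>> step_arm:
  linear:
    - [-0.005,-0.023,-0.001]
    - [-0.008,-0.041,-0.001]
    - [-0.009,-0.059,-0.002]
    - [-0.009,-0.077,-0.002]
    - [-0.008,-0.096,-0.003]
    - [-0.006,-0.114,-0.003]
    - [-0.002,-0.132,-0.004]
    - [0.003,-0.149,-0.004]
    - [0.009,-0.166,-0.005]
    - [0.017,-0.183,-0.005]
    - [0.025,-0.199,-0.005]
    - [0.035,-0.215,-0.006]
    - [0.046,-0.23,-0.006]
    - [0.057,-0.244,-0.007]
    - [0.07,-0.257,-0.007]
  turn: [0.014,0.025,0.036,0.047,0.058,0.069,0.08,0.092,0.103,0.114,0.125,0.136,0.147,0.158,0.169]

```text
time_s: 8.25
ee_pos: [463.4, -79.8, 115.9]
ee_rot: [179.7, -0.0, 58.1]
force: [3.8, -0.9, 0.4]
gripper_width: 0.8
gripper_force: 1.7
```

```bash
python3 - <<'E'
from plan import *
from h import env
s=env.state();print(s["ee_pos"],s["ee_rot"],s["force"],s["torque"])
arc=lambda ths:rows([push(t,0,111+1.9*np.radians(6-t),76) for t in ths])
arc([-124,-127,-130,-132,-134,-135,-135])
arc([-136,-137,-137])
E
```

```text
[463.3633488  -79.81452703 115.9420091 ] [ 1.79656419e+02 -4.17890403e-02  5.81473180e+01] [ 3.82710224 -0.85249381  0.36900129] [-0.20956447 -0.57354153 -0.05306734]
{"linear":[[-0.002,-0.009,0.0],[-0.005,-0.022,-0.001],[-0.007,-0.036,-0.001],[-0.008,-0.045,-0.001],[-0.009,-0.054,-0.002],[-0.009,-0.059,-0.002],[-0.009,-0.059,-0.002]],"turn":[0.006,0.014,0.023,0.028,0.034,0.036,0.036]}
ends [444.7 -71.6 115.8  45.2]
{"linear":[[-0.001,-0.004,0.0],[-0.002,-0.009,0.0],[-0.002,-0.009,0.0]],"turn":[0.003,0.006,0.006]}
ends [442.3 -70.1 115.8  43. ]
```

>>> step_arm:
  linear:
    - [-0.002,-0.009,0]
    - [-0.005,-0.022,-0.001]
    - [-0.007,-0.036,-0.001]
    - [-0.008,-0.045,-0.001]
    - [-0.009,-0.054,-0.002]
    - [-0.009,-0.059,-0.002]
    - [-0.009,-0.059,-0.002]
  turn: [0.006,0.014,0.023,0.028,0.034,0.036,0.036]

```text
time_s: 9.12
ee_pos: [445.1, -72.0, 116.0]
ee_rot: [179.9, -0.0, 45.2]
force: [2.5, -2.5, 1.3]
gripper_width: 0.4
gripper_force: 1.9
```

>>> step_arm:
  linear:
    - [-0.001,-0.004,0]
    - [-0.002,-0.009,0]
    - [-0.002,-0.009,0]
  turn: [0.003,0.006,0.006]

```text
time_s: 9.5
ee_pos: [442.1, -70.2, 115.8]
ee_rot: [180.0, 0.0, 43.0]
force: [2.2, -3.7, 2.8]
gripper_width: 0.6
gripper_force: 1.9
```

```bash
cat > st.py <<'E'
from plan import *
import sys
from h import env
s=env.state();p=np.array(s["ee_pos"]);c=load();f=s["force"];a=np.radians(c[3]);n=np.array([np.sin(a),-np.cos(a)])
print(s["time_s"],"meas",p.round(2),"lag along push",((p[:2]-c[:2])@n).round(2),"push N",round(float(f[:2]@n),1),"radial",round(float(f[:2]@[n[1],-n[0]]),1))
v=p[:2]-S; print("lever th",np.degrees(np.arctan2(v[1],v[0])-np.arcsin(20.5/np.hypot(*v))).round(2))
ths=[float(x) for x in sys.argv[1:]]
if ths: rows([push(t,0,115.8,76) for t in ths])
E
python3 st.py -138 -138.5 -139 -139
```

```text
9.5 meas [442.14 -70.19 115.83] lag along push -0.07 push N 4.2 radial 1.0
lever th -137.1
{"linear":[[-0.001,-0.004,0.0],[-0.002,-0.006,0.0],[-0.002,-0.009,0.0],[-0.002,-0.009,0.0]],"turn":[0.003,0.004,0.006,0.006]}
ends [440.1 -68.5 115.8  40.8]
```

>>> step_arm:
  linear:
    - [-0.001,-0.004,0]
    - [-0.002,-0.006,0]
    - [-0.002,-0.009,0]
    - [-0.002,-0.009,0]
  turn: [0.003,0.004,0.006,0.006]

```text
time_s: 10.0
ee_pos: [439.9, -68.5, 115.7]
ee_rot: [-180.0, 0.0, 40.8]
force: [0.6, -4.2, 3.9]
gripper_width: 0.3
gripper_force: 2.0
```

>>> step_arm:
  linear:
    - [-0.0016,-0.0064,-0.001]
    - [-0.0016,-0.0064,-0.001]
  turn: [0.004,0.004]

```text
time_s: 10.25
ee_pos: [438.2, -67.2, 115.9]
ee_rot: [-180.0, -0.0, 39.4]
force: [2.2, -3.0, 3.0]
gripper_width: 0.6
gripper_force: 1.8
```

>>> step_arm:
  linear:
    - [-0.0016,-0.0064,-0.001]
    - [-0.0016,-0.0064,-0.001]
  turn: [0.004,0.004]

```text
time_s: 10.5
ee_pos: [436.7, -66.0, 116.2]
ee_rot: [-180.0, -0.0, 37.9]
force: [2.8, -3.0, 0.0]
gripper_width: 0.5
gripper_force: 1.7
```

>>> step_arm:
  linear:
    - [-0.0016,-0.0064,0]
    - [-0.0016,-0.0064,0]
  turn: [0.004,0.004]

```text
time_s: 10.75
ee_pos: [435.2, -64.8, 116.3]
ee_rot: [-180.0, -0.0, 36.5]
force: [2.3, -2.2, 1.2]
gripper_width: 0.2
gripper_force: 1.6
```

>>> step_arm:
  linear:
    - [-0.0016,-0.0064,0]
    - [-0.0016,-0.0064,0]
  turn: [0.004,0.004]

```text
time_s: 11.0
ee_pos: [433.6, -63.6, 116.3]
ee_rot: [-180.0, -0.0, 35.1]
force: [3.2, -1.7, 0.9]
gripper_width: 0.6
gripper_force: 1.6
```

>>> step_arm:
  linear:
    - [-0.0016,-0.0064,0]
    - [-0.0016,-0.0064,0]
  turn: [0.004,0.004]

```text
time_s: 11.25
ee_pos: [432.1, -62.3, 116.3]
ee_rot: [-180.0, -0.0, 33.6]
force: [2.1, -1.8, 1.3]
gripper_width: 0.4
gripper_force: 1.6
```

>>> step_arm:
  linear:
    - [-0.0016,-0.0064,0]
    - [-0.0016,-0.0064,0]
  turn: [0.004,0.004]

```text
time_s: 11.5
ee_pos: [430.6, -61.0, 116.3]
ee_rot: [-180.0, -0.0, 32.2]
force: [2.2, -1.8, 1.9]
gripper_width: 0.6
gripper_force: 1.7
```

>>> step_arm:
  linear:
    - [-0.0016,-0.0064,0]
    - [-0.0016,-0.0064,0]
  turn: [0.004,0.004]

```text
time_s: 11.75
ee_pos: [429.2, -59.7, 116.3]
ee_rot: [-180.0, 0.0, 30.7]
force: [2.7, -2.9, 0.2]
gripper_width: 0.4
gripper_force: 1.7
```

>>> step_arm:
  linear:
    - [-0.0016,-0.0064,0]
    - [-0.0016,-0.0064,0]
  turn: [0.004,0.004]

```text
time_s: 12.0
ee_pos: [427.8, -58.2, 116.3]
ee_rot: [-180.0, 0.0, 29.3]
force: [2.7, -3.2, 0.2]
gripper_width: 0.8
gripper_force: 1.7
```

>>> step_arm:
  linear:
    - [-0.0016,-0.0064,0]
    - [-0.0016,-0.0064,0]
  turn: [0.004,0.004]

```text
time_s: 12.25
ee_pos: [426.4, -56.8, 116.4]
ee_rot: [-180.0, 0.0, 27.9]
force: [1.6, -2.9, 1.6]
gripper_width: 0.6
gripper_force: 1.7
```

>>> step_arm:
  linear:
    - [-0.0016,-0.0064,0]
    - [-0.0016,-0.0064,0]
  turn: [0.004,0.004]

```text
time_s: 12.5
ee_pos: [425.1, -55.3, 116.3]
ee_rot: [-180.0, 0.0, 26.4]
force: [1.5, -3.1, 2.6]
gripper_width: 0.5
gripper_force: 1.8
```

>>> step_arm:
  linear:
    - [-0.002,-0.008,0]
    - [-0.002,-0.008,0]
  turn: [0.005,0.005]

```text
time_s: 12.75
ee_pos: [423.4, -53.4, 116.3]
ee_rot: [-180.0, 0.0, 24.6]
force: [0.6, -3.6, 2.1]
gripper_width: 0.4
gripper_force: 1.8
```

>>> step_arm:
  linear:
    - [-0.002,-0.008,0]
    - [-0.002,-0.008,0]
  turn: [0.005,0.005]

```text
time_s: 13.0
ee_pos: [421.9, -51.5, 116.3]
ee_rot: [-180.0, 0.0, 22.8]
force: [-0.3, -3.8, 3.6]
gripper_width: 0.3
gripper_force: 1.8
```

>>> step_arm:
  linear:
    - [-0.002,-0.008,-0.001]
    - [-0.002,-0.008,-0.001]
  turn: [0.005,0.005]

```text
time_s: 13.25
ee_pos: [420.5, -49.5, 116.6]
ee_rot: [-180.0, 0.0, 21.0]
force: [0.7, -3.1, 0.9]
gripper_width: 0.0
gripper_force: 1.8
```

>>> step_arm:
  linear:
    - [-0.002,-0.008,0]
    - [-0.002,-0.008,0]
  turn: [0.005,0.005]

```text
time_s: 13.5
ee_pos: [419.1, -47.4, 116.6]
ee_rot: [-180.0, 0.0, 19.2]
force: [1.1, -3.9, 2.8]
gripper_width: 0.3
gripper_force: 1.8
```

>>> step_arm:
  linear:
    - [-0.002,-0.008,0]
    - [-0.002,-0.008,0]
  turn: [0.005,0.005]

```text
time_s: 13.75
ee_pos: [417.7, -45.4, 116.6]
ee_rot: [-180.0, 0.0, 17.4]
force: [0.5, -4.6, 2.4]
gripper_width: 0.4
gripper_force: 1.8
```

>>> step_arm:
  linear:
    - [-0.002,-0.008,0]
    - [-0.002,-0.008,0]
  turn: [0.005,0.005]

```text
time_s: 14.0
ee_pos: [416.4, -43.3, 116.6]
ee_rot: [-180.0, 0.0, 15.6]
force: [0.0, -3.2, 2.4]
gripper_width: 0.7
gripper_force: 1.8
```

>>> step_arm:
  linear:
    - [-0.002,-0.008,0]
    - [-0.002,-0.008,0]
  turn: [0.005,0.005]

```text
time_s: 14.25
ee_pos: [415.1, -41.1, 116.6]
ee_rot: [-180.0, 0.0, 13.8]
force: [-0.2, -3.2, 3.2]
gripper_width: 0.6
gripper_force: 1.9
```

>>> step_arm:
  linear:
    - [-0.002,-0.008,-0.001]
    - [-0.002,-0.008,-0.001]
  turn: [0.005,0.005]

```text
time_s: 14.5
ee_pos: [414.1, -38.9, 116.9]
ee_rot: [-180.0, -0.0, 12.0]
force: [0.1, -3.3, 2.6]
gripper_width: 0.4
gripper_force: 1.8
```

>>> step_arm:
  linear:
    - [-0.002,-0.008,0]
    - [-0.002,-0.008,0]
  turn: [0.005,0.005]

```text
time_s: 14.75
ee_pos: [413.0, -36.7, 116.9]
ee_rot: [-180.0, 0.0, 10.2]
force: [-0.2, -3.4, 2.5]
gripper_width: 0.5
gripper_force: 1.8
```

>>> step_arm:
  linear:
    - [-0.002,-0.008,0]
    - [-0.002,-0.008,0]
  turn: [0.005,0.005]

```text
time_s: 15.0
ee_pos: [412.0, -34.4, 116.9]
ee_rot: [-180.0, 0.0, 8.4]
force: [0.0, -4.3, 3.2]
gripper_width: 0.4
gripper_force: 1.8
```

>>> step_arm:
  linear:
    - [-0.002,-0.008,0]
    - [-0.002,-0.008,0]
  turn: [0.005,0.005]

```text
time_s: 15.25
ee_pos: [411.0, -32.1, 116.9]
ee_rot: [-180.0, 0.0, 6.6]
force: [-0.6, -4.1, 2.9]
gripper_width: 0.1
gripper_force: 1.9
```

>>> step_arm:
  linear:
    - [-0.002,-0.008,0]
    - [-0.002,-0.008,0]
  turn: [0.005,0.005]

```text
time_s: 15.5
ee_pos: [410.1, -29.8, 116.9]
ee_rot: [-180.0, 0.0, 4.8]
force: [-1.3, -4.6, 3.2]
gripper_width: 0.7
gripper_force: 1.9
```

>>> step_arm:
  linear:
    - [-0.002,-0.008,-0.001]
    - [-0.002,-0.008,-0.001]
  turn: [0.005,0.005]

```text
time_s: 15.75
ee_pos: [409.4, -27.5, 117.2]
ee_rot: [-180.0, 0.0, 3.0]
force: [-1.4, -3.6, 2.9]
gripper_width: 0.1
gripper_force: 1.8
```

>>> step_arm:
  linear:
    - [-0.002,-0.008,0]
    - [-0.002,-0.008,0]
  turn: [0.005,0.005]

```text
time_s: 16.0
ee_pos: [408.7, -25.3, 117.2]
ee_rot: [180.0, 0.0, 1.2]
force: [-1.3, -4.7, 2.9]
gripper_width: 0.3
gripper_force: 2.4
```

>>> step_arm:
  linear:
    - [-0.001,-0.004,0]
    - [-0.001,-0.004,0]
  turn: [0.0025,0.0025]

```text
time_s: 16.25
ee_pos: [408.5, -24.5, 117.3]
ee_rot: [179.9, -0.0, 0.4]
force: [-1.4, -6.0, 2.8]
gripper_width: 0.5
gripper_force: 3.2
```

>>> step_arm:
  linear:
    - [-0.0005,-0.002,0]
    - [-0.0005,-0.002,0]
    - [-0.0005,-0.002,0]
  turn: [0.001,0.001,0.001]

```text
time_s: 16.62
ee_pos: [408.3, -24.2, 117.3]
ee_rot: [179.9, -0.0, 0.0]
force: [-1.1, -6.9, 2.8]
gripper_width: 0.1
gripper_force: 3.6
```

```bash
python3 - <<'E'
from h import env
for i in range(1):
    s=env.state();print(s["ee_pos"],s["force"],s["gripper_force"],s["qvel"])
E
```

```text
[408.34338075 -24.15307299 117.28683512] [-1.07520807 -6.85920691  2.83407127] 3.555265496688662 [-0.03606305 -0.04082822  0.07352772  0.14297442  0.08299113  0.08489199]
```

>>> step_arm:
  linear:
    - [-0.001,-0.004,0]
    - [-0.0015,-0.006,0]
    - [-0.0015,-0.006,0]
  turn: [0.002,0.003,0.003]

```text
time_s: 17.0
ee_pos: [408.0, -22.9, 117.4]
ee_rot: [179.8, -0.0, -1.0]
force: [-1.4, -8.9, 3.0]
gripper_width: 0.7
gripper_force: 4.7
```

>>> step_arm:
  linear:
    - [-0.001,-0.004,0]
    - [-0.0015,-0.006,0]
    - [-0.0015,-0.006,0]
  turn: [0.002,0.003,0.003]

```text
time_s: 17.38
ee_pos: [407.7, -21.6, 117.4]
ee_rot: [179.8, -0.0, -2.1]
force: [-1.3, -11.1, 3.9]
gripper_width: 0.3
gripper_force: 5.8
```

The force now rises steadily with travel, from 4 to 6, 7, 9 and 11 N, so the lever is on its stop after about 3.25 rad. I'll back off, lift and look.

>>> step_arm:
  linear:
    - [0,0.01,0]
    - [0,0.03,0]
    - [0,0.07,0]
    - [0,0.1,0]
    - [0,0.1,-0.12]
    - [0,0.1,-0.3]
    - [0,0.1,-0.4]
    - [0,0.1,-0.4]
  turn: [0,0,0,0,0,0,0,0]
  fingers: 0

```text
time_s: 18.38
ee_pos: [407.6, -49.5, 239.1]
ee_rot: [-179.9, -0.3, -2.2]
force: [0.6, 0.2, -0.7]
gripper_width: 45.5
gripper_force: 0.0
```

```bash
python3 - <<'E'
from plan import *
from h import *
c=load()
steps=[(-.0016,-.0064,-.001,.004)]*2+[(-.0016,-.0064,0,.004)]*8+[(-.002,-.008,0,.005)]*2+[(-.002,-.008,-.001,.005)]+[(-.002,-.008,0,.005)]*4+[(-.002,-.008,-.001,.005)]+[(-.002,-.008,0,.005)]*4+[(-.002,-.008,-.001,.005)]+[(-.002,-.008,0,.005)]+[(-.001,-.004,0,.0025),(-.0005,-.002,0,.001),(-.0015,-.006,0,.003),(-.0015,-.006,0,.003),(0,.1,-.4,0)]
for x,y,z,t in steps:
    a=np.radians(c[3]);x,y,z=300*x,300*y,300*z
    c=[c[0]+x*np.cos(a)+y*np.sin(a),c[1]+x*np.sin(a)-y*np.cos(a),c[2]-z,c[3]-360*t]
json.dump(c,open("cmd.json","w"));s=env.state();print(np.round(c,2),s["ee_pos"],s["ee_rot"])
# look
a=snap("top","c1.png",(216,165,300,258),4);d=snap("scene","c2.png",(225,135,325,235),4)
i=[cv2.imread("pics/"+f)[:372,:400] for f in("c1.png","c2.png")]
cv2.imwrite("pics/c3.png",np.hstack(i))
rows([[484,-150,237,45]],save=False)
E
```

```text
[406.28 -49.88 237.28  -2.19] [407.57358833 -49.49887308 239.09017353] [-179.94014947   -0.29613539   -2.20649902]
{"linear":[[0.272,0.324,0.001]],"turn":[-0.131]}
ends [ 484.1 -150.1  237.    45. ]
```

View pics/c3.png

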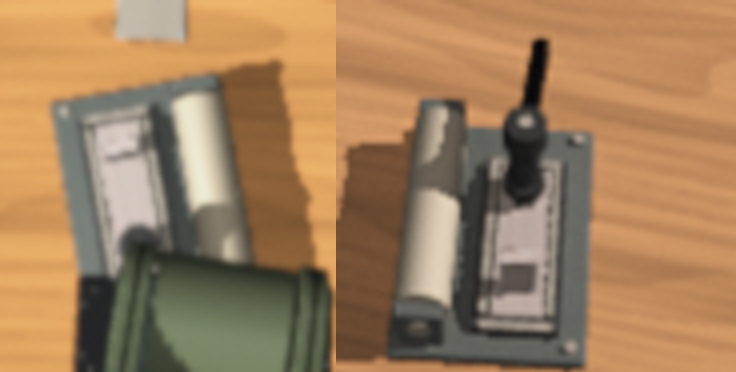

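The lever now points back towards the robot: in the right half, hub (527,120) and tip (542,42). The scraper's tab face is at about (517,278). I'll compute the tab position.

```bash
python3 - <<'E'
from plan import *
from h import *
import pickle
D=pickle.load(open("scene.pkl","rb"));T=pickle.load(open("top.pkl","rb"))
s=lambda x,y,z:ray(D,225+(x-336+.5)/4-.5,135+(y+.5)/4-.5,z)
t=lambda x,y,z:ray(T,216+(x+.5)/4-.5,165+(y+.5)/4-.5,z)
tip=s(542,42,110)[:2];print("lever tip",tip,np.degrees(np.arctan2(*(tip-S)[::-1])))
a=np.radians(10);M=lambda p:(round(float((p[:2]-S)@[np.cos(a),np.sin(a)]),1),round(float((p[:2]-S)@[-np.sin(a),np.cos(a)]),1))
for n,p in(("face TL",s(500,264,70)),("face TR",s(534,264,70)),("face BL",s(500,292,26)),("face BR",s(534,292,26)),("top tab L",t(107,128,70)),("top tab R",t(146,122,70)),("bed rail FL",t(84,120,28)),("FR",t(150,108,28)),("knob",s(527,121,124))):
    print(n,p,M(p))
g=mill(90,0);print("grip",g)
rows([[*g,237,10]]); rows([[*g,80,10]]); rows([[*g,42,10]])
E
```

```text
lever tip [388.9 -11.2] -175.25131674062305
face TL [586.3   2.3  70. ] (101.7, -12.2)
face TR [579.9  28.   70. ] (99.9, 14.2)
face BL [584.8   1.9  26. ] (100.2, -12.4)
face BR [578.1  28.5  26. ] (98.2, 15.0)
top tab L [589.8  24.7  70. ] (109.1, 9.2)
top tab R [595.2  -9.7  70. ] (108.4, -25.6)
bed rail FL [603.2  46.8  28. ] (126.1, 28.6)
FR [614.4 -13.2  28. ] (126.7, -32.4)
knob [484.8  -1.3 124. ] (1.1, 1.8)
grip [572.63269777  12.32833599]
{"linear":[[0.546,-0.228,0.001]],"turn":[-0.034]}
ends [572.6  12.2 237.   10. ]
{"linear":[[0.0,0.0,0.523]],"turn":[0.0]}
ends [572.6  12.2  80.1  10. ]
{"linear":[[0.0,0.0,0.127]],"turn":[0.0]}
ends [572.6  12.2  42.   10. ]
```

```bash
python3 - <<'E'
from plan import *
from h import *
import pickle
T=pickle.load(open("top.pkl","rb"))
k=lambda u,v,z:ray(T,u/1.5,v/1.5,z)
print("oil",k(453,224,140),k(449,240,10),"muller",k(305,235,95),k(305,240,30))
json.dump([406.28,-49.88,237.28,-2.19],open("cmd.json","w"))
g=(575.5,13.7)
rows([[*g,237,10]]); rows([[*g,80,10]]); rows([[*g,43,10]])
E
```

```text
oil [ 743.3 -179.8  140. ] [ 737.1 -185.5   10. ] muller [728.1 162.4  95. ] [731.6 170.4  30. ]
{"linear":[[0.556,-0.233,0.001]],"turn":[-0.034]}
ends [575.6  13.6 237.   10. ]
{"linear":[[0.0,0.0,0.523]],"turn":[0.0]}
ends [575.6  13.6  80.1  10. ]
{"linear":[[0.0,0.0,0.124]],"turn":[0.0]}
ends [575.6  13.6  42.9  10. ]
```

>>> step_arm:
  linear:
    - [0.18,-0.08,0]
    - [0.36,-0.16,0]
    - [0.5,-0.21,0]
    - [0.556,-0.233,0.001]
    - [0.556,-0.233,0.001]
    - [0.556,-0.233,0.001]
  turn: [-0.012,-0.024,-0.034,-0.034,-0.034,-0.034]
  fingers: -0.1

```text
time_s: 19.23
ee_pos: [574.2, 13.4, 235.7]
ee_rot: [-180.0, 0.2, 10.0]
force: [0.2, 0.5, -0.4]
gripper_width: 50.1
gripper_force: 0.0
```

>>> step_arm:
  linear:
    - [0,0,0.18]
    - [0,0,0.36]
    - [0,0,0.48]
    - [0,0,0.523]
    - [0,0,0.523]
    - [0,0,0.523]
  turn: [0,0,0,0,0,0]

```text
time_s: 19.98
ee_pos: [576.8, 13.5, 81.9]
ee_rot: [180.0, -0.2, 10.0]
force: [-0.3, -0.5, 0.8]
gripper_width: 50.1
gripper_force: 0.0
```

```bash
python3 - <<'E'
from h import *
d=snap("scene","e.png",(225,115,325,235),5);s=env.state();print(s["ee_pos"],s["force"],s["ee_rot"])
p=s["ee_pos"]; f=lambda q:[5*(q[0]+.5-225)-.5,5*(q[1]+.5-115)-.5]
print("tab face top corners if aligned",[np.round(f(proj(d,np.array([p[0]+np.cos(.1745)*6-np.sin(.1745)*e,p[1]+np.sin(.1745)*6+np.cos(.1745)*e,70]))),0) for e in(-15,15)])
E
```

```text
[576.79831209  13.54029917  81.90757428] [ 0.2904429  -0.74081612  0.17741351] [179.96977952  -0.20979845  10.04141952]
tab face top corners if aligned [array([201., 428.]), array([250., 431.])]
```

View pics/e.png

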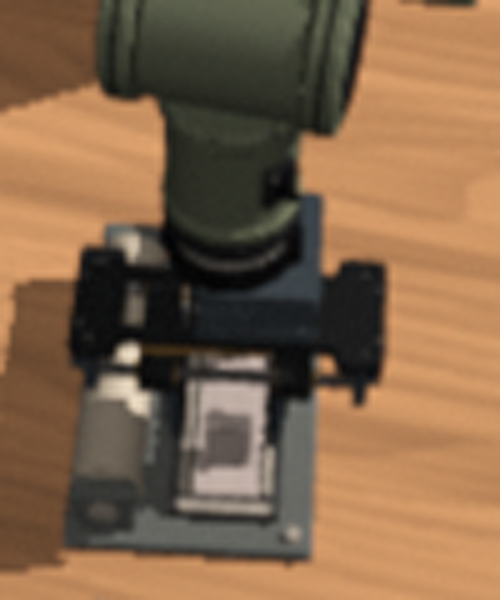

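The tab sits between the open fingers at about (228,440), within about 1.5 mm of centre. Descending.

>>> step_arm:
  linear:
    - [0,-0.003,0.04]
    - [0,-0.003,0.08]
    - [0,-0.003,0.11]
    - [0,-0.003,0.124]
    - [0,-0.003,0.124]
    - [0,-0.003,0.124]
  turn: [0,0,0,0,0,0]

```text
time_s: 20.78
ee_pos: [575.8, 14.5, 43.1]
ee_rot: [180.0, -0.0, 10.0]
force: [-0.1, 0.1, -0.1]
gripper_width: 50.1
gripper_force: 0.0
```

>>> step_arm:
  linear:
    - [0,0,0]
    - [0,0,0]
    - [0,0,0]
    - [0,0,0]
    - [0,0,0]
    - [0,0,0]
  turn: [0,0,0,0,0,0]
  fingers: 1
  force: 8

```text
time_s: 21.52
ee_pos: [575.6, 14.4, 43.0]
ee_rot: [180.0, -0.0, 10.0]
force: [-0.4, 0.3, 2.5]
gripper_width: 29.9
gripper_force: 8.0
```

>>> step_arm:
  linear:
    - [0,0,0]
    - [0,0,0]
    - [0,0,-0.004]
    - [0,0,-0.008]
    - [0,0,-0.01]
    - [0,0,-0.01]
  turn: [0,0,0,0,0,0]
  force: 40

```text
time_s: 22.28
ee_pos: [575.4, 14.5, 45.7]
ee_rot: [-180.0, 0.0, 10.0]
force: [0.7, 0.3, -1.1]
gripper_width: 29.7
gripper_force: 40.0
```

```bash
python3 -c "
from h import env
s=env.state();print(s['ee_pos'],s['ee_rot'],s['force'],s['torque'],s['gripper_width'],s['gripper_force'])"
```

```text
[575.41132065  14.51282513  45.72846478] [-1.79993088e+02  8.35727746e-03  1.00483837e+01] [ 0.67988834  0.25404991 -1.06612197] [-0.03042493  0.09627289 -0.07048192] 29.70838095260373 39.99965786933899
```

>>> step_arm:
  linear:
    - [0,0,-0.004]
    - [0,0,-0.007]
    - [0,0,-0.009]
    - [0,0,-0.009]
    - [0,0,-0.009]
  turn: [0,0,0,0,0]

```text
time_s: 22.9
ee_pos: [575.5, 14.5, 48.5]
ee_rot: [-180.0, -0.0, 10.0]
force: [0.3, 0.5, -2.3]
gripper_width: 29.8
gripper_force: 40.0
```

```bash
python3 -c "
from h import env
s=env.state();print(s['ee_pos'],s['ee_rot'],s['force'],s['torque'],s['gripper_width'],s['gripper_force'])"
```

```text
[575.46667071  14.47603874  48.54254033] [-1.79996839e+02 -2.57972815e-03  1.00492681e+01] [ 0.27320358  0.50774491 -2.26419539] [-0.10885645  0.14295392 -0.00025177] 29.76865004672182 39.99974548816681
```

>>> step_arm:
  linear:
    - [0.008,0,0]
    - [0.018,0,0]
    - [0.03,0,0]
    - [0.042,0,0]
    - [0.05,0,0]
    - [0.05,0,0]
  turn: [0,0,0,0,0,0]

```text
time_s: 23.65
ee_pos: [590.4, 17.1, 48.5]
ee_rot: [-180.0, -0.0, 10.1]
force: [-0.1, 0.5, -1.5]
gripper_width: 30.0
gripper_force: 40.0
```

```bash
python3 -c "
from h import env
s=env.state();print(s['ee_pos'],s['ee_rot'],s['force'],s['torque'],s['gripper_width'],s['gripper_force'])"
```

```text
[590.42614854  17.12458458  48.49419072] [-1.79997234e+02 -4.88836742e-03  1.00533594e+01] [-0.0556173   0.54197627 -1.48433643] [-0.02153333  0.09136819  0.01963101] 30.01734739426298 39.99972939491272
```

Smooth. Continue to 55 mm drawn.

>>> step_arm:
  linear:
    - [0.015,0,0]
    - [0.035,0,0]
    - [0.055,0,0]
    - [0.075,0,0]
    - [0.095,0,0]
    - [0.115,0,0]
    - [0.13,0,0]
    - [0.135,0,0]
    - [0.135,0,0]
  turn: [0,0,0,0,0,0,0,0,0]

```text
time_s: 24.78
ee_pos: [630.0, 24.2, 48.5]
ee_rot: [-180.0, 0.0, 10.0]
force: [0.5, -0.6, -1.0]
gripper_width: 29.8
gripper_force: 40.0
```

```bash
python3 - <<'E'
from plan import *
from h import *
s=env.state();print(s['ee_pos'],s['force'],s['torque'],s['gripper_width'])
json.dump([575.6+55.5*np.cos(np.radians(10)),14.5+55.5*np.sin(np.radians(10)),48.5,10.0],open("cmd.json","w"));c=load();print(c)
d=snap("scene","f.png",(225,115,385,245),5)
# tray: corners of rim z=28
T=np.array([[602.9,411.2],[608.2,229.3],[366.8,217.8],[359.3,394.8]]);m=T.mean(0);print("tray",m)
yaw=3.0;a=np.radians(yaw);g=m+45*np.array([np.cos(a),np.sin(a)]) # grip is +45 from mid
rows([[c[0],c[1],150,10]]); rows([[*g,150,yaw]]);rows([[*g,45,yaw]])
E
```

```text
[630.04770422  24.16325075  48.48613651] [ 0.51269849 -0.61414367 -1.03065463] [-0.04868391  0.17213311  0.06104826] 29.77689573557867
[630.2568302921776, 24.137473860514632, 48.5, 10.0]
tray [484.3   313.275]
{"linear":[[0.0,0.0,-0.338]],"turn":[0.0]}
ends [630.3  24.1 149.9  10. ]
{"linear":[[-0.163,-1.015,0.0]],"turn":[0.019]}
ends [529.2 315.5 149.9   3.2]
{"linear":[[0.0,0.0,0.35]],"turn":[0.0]}
ends [529.2 315.5  44.9   3.2]
```

View pics/f.png

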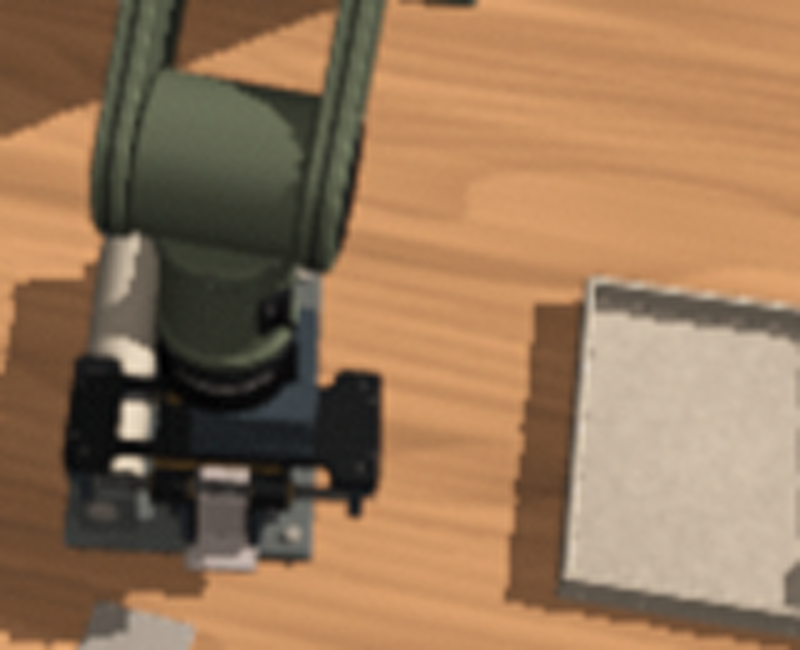

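The scraper is out past the lip, gripped level at about (222,530), with its rear clear of the washer. Now I'll lift and carry it to the tray.

>>> step_arm:
  linear:
    - [0,0,-0.03]
    - [0,0,-0.08]
    - [0,0,-0.15]
    - [0,0,-0.22]
    - [0,0,-0.29]
    - [0,0,-0.338]
    - [0,0,-0.338]
  turn: [0,0,0,0,0,0,0]

```text
time_s: 25.7
ee_pos: [630.9, 24.2, 151.8]
ee_rot: [180.0, -0.2, 10.1]
force: [0.2, 0.5, -1.4]
gripper_width: 29.9
gripper_force: 40.0
```

>>> step_arm:
  linear:
    - [-0.008,-0.05,0]
    - [-0.025,-0.15,0]
    - [-0.045,-0.27,0]
    - [-0.065,-0.39,0]
    - [-0.085,-0.51,0]
    - [-0.105,-0.63,0]
    - [-0.125,-0.75,0]
    - [-0.145,-0.87,0]
    - [-0.157,-0.95,0]
    - [-0.163,-0.98,0]
    - [-0.163,-0.98,0]
    - [-0.163,-0.98,0]
  turn: [0.001,0.004,0.006,0.008,0.01,0.012,0.014,0.016,0.018,0.019,0.019,0.019]

```text
time_s: 27.2
ee_pos: [530.8, 304.3, 149.7]
ee_rot: [180.0, 0.0, 3.2]
force: [-0.3, -0.5, -1.6]
gripper_width: 29.8
gripper_force: 40.0
```

>>> step_arm:
  linear:
    - [0,0,0.06]
    - [0,0,0.14]
    - [0,0,0.22]
    - [0,0,0.29]
    - [0,0,0.33]
    - [0,0,0.35]
    - [0,0,0.35]
    - [0,0,0.35]
  turn: [0,0,0,0,0,0,0,0]

```text
time_s: 28.2
ee_pos: [531.2, 305.3, 45.8]
ee_rot: [-180.0, -0.1, 3.2]
force: [-0.4, -0.1, -1.3]
gripper_width: 29.5
gripper_force: 40.0
```

```bash
python3 - <<'E'
from h import *
s=env.state();print(s['time_s'],s['ee_pos'],s['ee_rot'],s['force'],s['torque'],s['gripper_width'])
d=snap("scene","g.png",(290,115,430,255),4)
E
```

```text
28.2 [531.21428218 305.34891582  45.76203818] [-1.79956344e+02 -8.47175081e-02  3.20330813e+00] [-0.36404413 -0.11481094 -1.34422708] [-0.02676565  0.09223561 -0.0651257 ] 29.48316774643673
```

View pics/g.png

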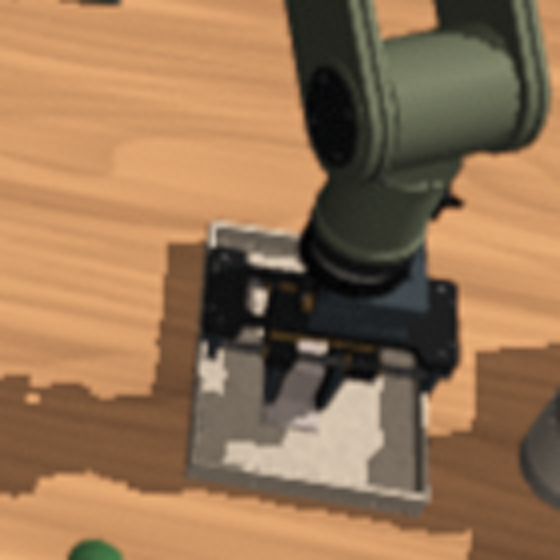

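The scraper is over the tray's middle, well inside the walls (tab at about (300,385)). Lowering gently.

>>> step_arm:
  linear:
    - [0,0,0.015]
    - [0,0,0.03]
    - [0,0,0.042]
    - [0,0,0.048]
    - [0,0,0.051]
    - [0,0,0.053]
    - [0,0,0.053]
  turn: [0,0,0,0,0,0,0]

```text
time_s: 29.12
ee_pos: [530.7, 305.1, 29.1]
ee_rot: [-180.0, -0.0, 3.2]
force: [-0.1, -0.2, -1.9]
gripper_width: 29.4
gripper_force: 40.0
```

>>> step_arm:
  linear:
    - [0,0,0.001]
    - [0,0,0.002]
    - [0,0,0.003]
    - [0,0,0.003]
  turn: [0,0,0,0]

```text
time_s: 29.62
ee_pos: [530.7, 305.1, 28.2]
ee_rot: [-180.0, -0.0, 3.2]
force: [-0.1, 0.2, -1.1]
gripper_width: 30.0
gripper_force: 40.0
```

>>> step_arm:
  linear:
    - [0,0,0.001]
    - [0,0,0.002]
    - [0,0,0.002]
  turn: [0,0,0]

```text
time_s: 30.0
ee_pos: [530.7, 305.1, 28.1]
ee_rot: [-180.0, -0.0, 3.2]
force: [-1.4, -1.0, 4.7]
gripper_width: 29.4
gripper_force: 40.0
```

It's down on the floor of the tray. I'll ease the grip, open the fingers and rise clear.

>>> step_arm:
  linear:
    - [0,0,0]
    - [0,0,0]
  turn: [0,0]
  force: 5

```text
time_s: 30.25
ee_pos: [530.7, 305.2, 28.1]
ee_rot: [-180.0, -0.0, 3.2]
force: [-1.6, -1.4, 4.8]
gripper_width: 29.8
gripper_force: 5.0
```

>>> step_arm:
  linear:
    - [0,0,0]
    - [0,0,0]
    - [0,0,0]
    - [0,0,0]
    - [0,0,0]
  turn: [0,0,0,0,0]
  fingers: -0.2

```text
time_s: 30.88
ee_pos: [530.7, 305.2, 27.5]
ee_rot: [-180.0, 0.0, 3.2]
force: [0.9, 0.7, -0.3]
gripper_width: 54.8
gripper_force: 0.0
```

>>> step_arm:
  linear:
    - [0,0,-0.04]
    - [0,0,-0.12]
    - [0,0,-0.25]
    - [0,0,-0.4]
    - [0,0,-0.55]
    - [0,0,-0.65]
    - [0,0,-0.65]
  turn: [0,0,0,0,0,0,0]

```text
time_s: 31.75
ee_pos: [531.9, 305.8, 226.2]
ee_rot: [-179.8, -0.4, 3.2]
force: [0.1, -0.2, -0.4]
gripper_width: 54.7
gripper_force: 0.0
```

>>> step_arm:
  linear:
    - [-0.15,-0.1,0]
    - [-0.3,-0.2,0]
    - [-0.45,-0.3,0]
    - [-0.45,-0.4,0]
    - [-0.45,-0.45,0]
    - [-0.45,-0.45,0]
    - [-0.45,-0.45,0]
  turn: [0,0,0,0,0,0,0]

```text
time_s: 32.62
ee_pos: [388.7, 431.3, 222.0]
ee_rot: [179.9, 0.0, 3.1]
force: [1.1, 0.6, 0.4]
gripper_width: 54.8
gripper_force: 0.0
```

```bash
python3 - <<'E'
from h import *
s=env.state();print(s['time_s'],s['ee_pos'],s['force'])
d=snap("scene","i.png",(220,110,430,260),3.5)
E
```

```text
32.625 [388.70620253 431.28963275 222.02557338] [1.13178388 0.62819521 0.4349317 ]
```

View pics/i.png

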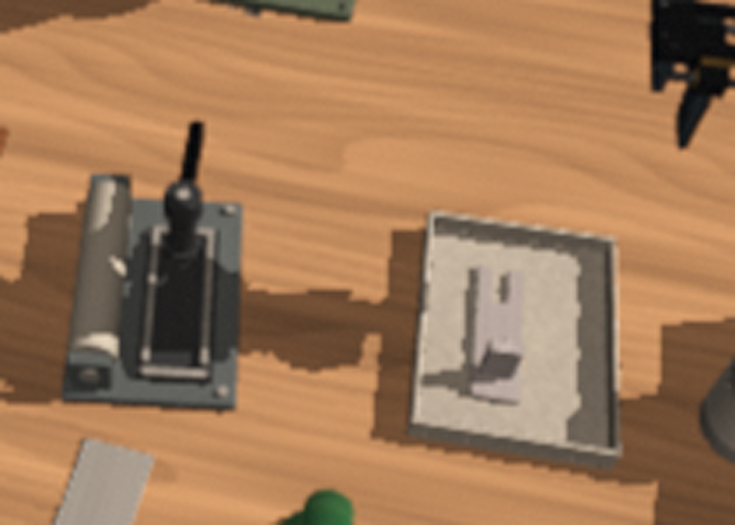

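The scraper lies flat in the tray with its tab up, at about (497,335). The mill bed is empty and the lever is still at its stop at (195,145). Handing in.

```bash
python3 -c "
from workcell import env
print(env.job_done())"
```

```text
the job is handed in; nothing more can be done
None
```

The job is handed in: the lever was pushed clockwise to its stop, peaking at about 11 N by feel, and the scraper was drawn off the stud and laid flat in the wash tray with its tab up, at about 33 s of the 64 s allowed.

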